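# Slide a phone back cover out over the ledge end

### The arm

A 7-joint arm with a two-finger parallel gripper is mounted at the origin on the work surface. World frame = base frame: x ahead of the robot, y to its left, z up, the work surface at z = 0. Lengths are in m, angles in rad, forces in N, time in s.
With the tool pointing down it reaches from about 0.4 to 0.85 m from the base axis. Payload 4.5 kg.
Tool frame: the origin (TCP) lies on the centre line of the jaws, within the pads' length; the fingertips stand ctrl.tip_reach ahead of it and the grasp point (between the pads) lies 6 mm ahead of it (ctrl.tip_reach is the distance from the TCP to the fingertips, in m); z points along the fingers, y is the line along which they close (so a half turn about z gives the same grasp; the last joint's range is limited). The gripper opens to 88 mm and grips with 3 to 60 N. Pads are 18 mm wide; open, the fingers measure 123 mm over their backs; the gripper's body (75 mm by 187 mm) begins 45 mm behind the grasp point.
Start: joints at [1.275, 0.689, -0.195, 1.565, 0.157, 0.902, -0.215], TCP at [0.202, -0.591, 0.264] pointing down, gripper open.
Joint ranges: [-3.01, 3.01], [-0.46, 2.08], [-1.47, 1.51], [0.13, 2.56], [-1, 4.14], [0.04, 2.09], [-2.66, 2.66]. Speed limits (rad/s): [2.57, 2.57, 3.14, 3.14, 3.14, 3.14, 3.14].

### API

Orientations are given as a rotation vector (axis times angle).
In Python, from bench import ctrl, camera, workorder, spot_in gives the robot as it stands.
- The arm moves only by the tool jog_arm, never from a script. Its argument "targets" is a list of rows, each a list of 5 numbers: the shift along the tool's x, y, z in cm, then the turn about the tool's z in rad, then the closure, from 0 (fully open) to 1 (shut). In form: [[dx, dy, dz, twist, claw], ...]. A call has 1 to 10 rows; each row is the pose to reach, as a shift and turn from the pose commanded when the call began, along the tool's axes at that moment; what a row does not reach only later rows make up. A row lasts 1/10 s, in which the tool goes at most 50 mm and 8.59 degrees, less where a joint would pass 70% of its speed; a pose out of reach is approached as far as the arm can. A call with a gripper value outside its range is refused whole. The fingers move at their own pace and stop on an object; "force" is the grip in N (left out, the last holds). Time passes only in rows, so rows that repeat a pose let the fingers close. It gives the time, the measured TCP pose, the force and the opening at its end, in the units of the state.
- ctrl.observe(): the state, without advancing time (a new reading comes with each control period).
- camera(name): name is "scene" or "top" or "wrist"; returns a dict with "image" (480x640x3 uint8, red, green, blue), "intrinsics" (3x3 intrinsics, pixels), "eye" and "orientation" of the camera in the world. Camera axes: x right, y down, z forward; pixel columns grow to the right and rows downward; lengths in m; the calibration is good to about 2 mm. The wrist camera is an equidistant fisheye: a pixel r from the principal point sees the ray r / f radians off the axis. A picture is of the moment at which its call begins. There is no depth.
- workorder.hand_in(): hands the job in, once; it reports no verdict.
Trained networks look in a picture, given as the dict that the camera call returned (one of the last four; its "shot" number tells which), for a name from the list of things; names that differ only in an ending like _2 or _b are one class to them, and where a whole thing is asked for, a point or a joint stands for the part that bears it (a point fixed in the world has none). Each returns a list of dicts, best first, with "conf" (0 to 1); they miss things now and then, are a little off and sometimes report something else, mostly with a low value. They report only what shows in the picture. A call takes as long as a camera call. They do not tell look-alikes from the thing itself.
- spot_in(query, picture): "box" ([left, top, width, height] in pixels, round what is visible of it).
The state is a dict: "time": time; "joint_pos": joint angles; "dq": joint speeds; "effort": joint torques, N m; "position": TCP position; "orientation": TCP orientation; "wrist_force": force on the tool from outside, world axes, zero at the start; "wrist_torque": the same for the moment, N m; "opening": finger opening in m.
Only numpy, scipy, OpenCV 4.12 (cv2) and the standard library are available. Lean on these libraries where they do the work, as an engineer would, in place of code of your own. Each camera call takes 0.05 s, during which the arm holds its last target. There are 200 camera calls.

### The job

Push the blue phone back cover along the dark ledge towards the end where the yellow tray stands, until about a third of its length sticks out past that end, so that its edge can be picked up. Keep it lying flat on the ledge, in line with it and not sticking out over the front or back; never lift it or tip it. Leave the screw jar, the spray can and the screwdriver where they are.

Things in the scene. Friction and masses are not known exactly. Their poses are not given: they have to be found in the camera images.
- ledge: Fixed bench riser with a dark wooden top and white drawer fronts, 300 mm long (its own y), 170 mm deep (its own x), its flat top 60 mm above the bench; no lip or rail on the top. It does not move when pushed. Origin: centre of its underside, on the bench; y runs along its length, x points across it, away from the robot (front = -x), z up. Its two ends are at y = +150 mm and y = -150 mm. The top board overhangs the drawer block by 10 mm all round.
- cover: Flat blue phone back cover, a rigid plate 72 mm wide (its x), 150 mm long (its y), 6 mm thick, about 50 to 100 g, with a small black camera patch near its +y end (1 mm high, only seen, at about x +18, y +53 mm). Lies flat, loose, on the front half of the ledge, its length roughly along the ledge; it slides with ordinary friction and stays where it is left. Origin: centre of its underside, z up.
- yellow_tray: Yellow open tray, 130 x 80 mm (its x, y), 25 mm high, 4 mm walls, fixed on the bench off one end of the ledge (either end), with a gap of about 15 to 35 mm between them. Origin: centre of its underside.
- grey_tray: Grey open tray of the same size, 130 x 80 x 25 mm, fixed on the bench off the other end of the ledge, with the same gap. Origin: centre of its underside.
- screw_jar: Small clear jar with an orange cap, 30 mm across, 42 mm tall, standing loose on the back half of the ledge behind the cover, its centre some 75 to 100 mm behind the centre line of the cover. Origin: centre of its underside. To be left alone.
- spray_can: Red and white spray can, 54 mm across, 160 mm tall, standing loose on the bench to the left or the right of the ledge and its trays. Origin: centre of its underside. To be left alone.
- screwdriver: Screwdriver with an orange handle, about 150 mm long (its x), lying loose on the bench on the other side of the ledge and its trays from the spray can, pointing roughly away from the robot. Origin: underside, in the middle of its length. To be left alone.
Mind the look-alikes: they are no part of the job. Several things have the shape of the cover; the one meant has the colours described above.

How it is judged:
By the outcome, as a careful person would: the job done as asked, in the order asked, and still so for the second after the job is handed in, with the robot touching nothing.
It also fails if it takes over 42 s, if anything falls off the work surface, if the arm or the gripper's body presses on something with over 40 N, if the wrist force passes 120 N, or if a joint passes its speed limit or range.

## Working session

There is one attempt and no reset: what is moved stays moved. The work goes in short steps, Python scripts to look and compute and a tool call to move; the robot and the scene stay as the last step left them, time stands still between calls to the robot, and variables do not carry over. Pictures are saved under pics/ and viewed, on a budget of 10 in all, crops included, one or two more only if the job needs it, and the job is handed in when it is done.

Besides the shell and the picture viewer there is one more tool, called after "Emit:" as a command line: name --pt "numbers of a row" for each row, then --argument value for the rest. jog_arm: Moves the arm, as the interface text tells. Its arguments: {"type":"object","properties":{"targets":{"type":"array"},"force":{"type":"number"}},"required":["targets"]}

```bash
mkdir -p pics
cat > h.py <<'E'
import numpy as np, cv2
from bench import ctrl, camera, workorder, spot_in
from scipy.spatial.transform import Rotation as R
def rot(o):
    o=np.array(o,float)
    return o if o.shape==(3,3) else (R.from_rotvec(o).as_matrix() if o.size==3 else R.from_quat(o).as_matrix())
def ray(c,u,v):
    K=np.array(c["intrinsics"]);d=np.array([(u-K[0,2])/K[0,0],(v-K[1,2])/K[1,1],1.])
    return rot(c["orientation"])@d
def onplane(c,u,v,z):
    d=ray(c,u,v);e=np.array(c["eye"]);return e+d*(z-e[2])/d[2]
def proj(c,p):
    q=rot(c["orientation"]).T@(np.array(p)-c["eye"]);K=np.array(c["intrinsics"]);return (K@(q/q[2]))[:2]
def tri(c1,p1,c2,p2):
    d1=ray(c1,*p1);d2=ray(c2,*p2);e1=np.array(c1["eye"]);e2=np.array(c2["eye"])
    s=np.linalg.lstsq(np.c_[d1,-d2],e2-e1,rcond=None)[0]
    a=e1+s[0]*d1;b=e2+s[1]*d2;return (a+b)/2,np.linalg.norm(a-b)
E
python3 - <<'E'
from h import *
s=ctrl.observe();print({k:np.round(v,3) for k,v in s.items()},ctrl.tip_reach)
for n in["top","scene"]:
    c=camera(n);cv2.imwrite(f"pics/{n}1.png",c["image"][:,:,::-1]);print(n,c["eye"],c["orientation"],c["intrinsics"])
    for q in["ledge","cover","yellow_tray","grey_tray","screw_jar","spray_can","screwdriver"]:
        print(q,[(np.round(b["box"]).tolist(),round(b["conf"],2)) for b in spot_in(q,c)])
E
```

```text
{'time': np.float64(0.0), 'joint_pos': array([ 1.275,  0.69 , -0.195,  1.566,  0.157,  0.903, -0.215]), 'dq': array([ 0.   , -0.001,  0.001,  0.002, -0.   , -0.001, -0.   ]), 'effort': array([-0.0000e+00, -5.2756e+01, -1.2670e+00, -1.5343e+01, -5.3000e-02,
        7.0000e-03,  0.0000e+00]), 'position': array([ 0.202, -0.591,  0.263]), 'orientation': array([-3.097e+00, -5.150e-01,  1.000e-03]), 'wrist_force': array([-0.06 , -0.93 , -0.098]), 'wrist_torque': array([ 0.023, -0.003, -0.016]), 'opening': np.float64(0.088)} 0.025
top [0.41694117 0.01451337 1.22971343] [-2.1231141   2.17410706 -0.16088142] [[492.50407421   0.         314.90225058]
 [  0.         492.50407421 247.77850773]
 [  0.           0.           1.        ]]
ledge [([248.0, 199.0, 135.0, 107.0], 0.87), ([298.0, 235.0, 72.0, 48.0], 0.28), ([380.0, 208.0, 44.0, 55.0], 0.22)]
cover [([409.0, 335.0, 67.0, 35.0], 0.87), ([310.0, 138.0, 60.0, 47.0], 0.85), ([320.0, 321.0, 63.0, 54.0], 0.79), ([299.0, 233.0, 72.0, 49.0], 0.68)]
yellow_tray [([382.0, 205.0, 46.0, 60.0], 0.73)]
grey_tray [([220.0, 267.0, 43.0, 58.0], 0.84), ([
[... 185 characters left out ...]
34.0, 27.0, 60.0], 0.65)]
scene [1.35100462 0.18526286 0.80459801] [-1.57279991 -1.96024626  0.85278507] [[512.25794419   0.         314.36916423]
 [  0.         512.25794419 244.68937331]
 [  0.           0.           1.        ]]
ledge [([244.0, 213.0, 150.0, 77.0], 0.95)]
cover [([194.0, 169.0, 65.0, 23.0], 0.89), ([214.0, 311.0, 84.0, 64.0], 0.86), ([275.0, 180.0, 60.0, 31.0], 0.79), ([267.0, 222.0, 69.0, 24.0], 0.59)]
yellow_tray [([200.0, 231.0, 39.0, 49.0], 0.64)]
grey_tray [([196.0, 229.0, 42.0, 52.0], 0.67), ([383.0, 217.0, 48.0, 45.0], 0.6)]
screw_jar [([352.0, 241.0, 16.0, 23.0], 0.87)]
spray_can [([489.0, 202.0, 45.0, 71.0], 0.85)]
screwdriver [([145.0, 201.0, 20.0, 45.0], 0.81)]
```

Run:
```python
import cv2
a=cv2.imread("pics/top1.png")[120:390,110:510]; cv2.imwrite("pics/top1c.png",cv2.resize(a,(800,540),interpolation=cv2.INTER_CUBIC))
a=cv2.imread("pics/scene1.png")[150:390,130:545]; cv2.imwrite("pics/scene1c.png",cv2.resize(a,(800,463),interpolation=cv2.INTER_CUBIC))
```

```text
(no output)
```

View pics/top1c.png

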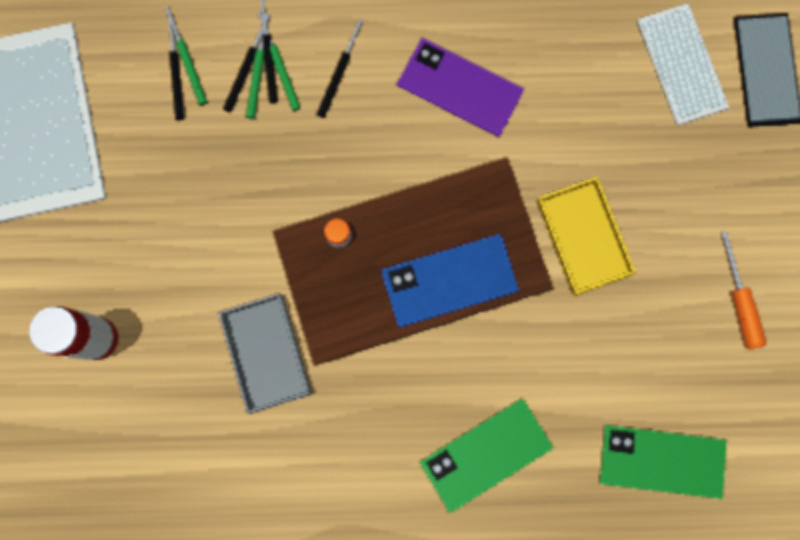

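View pics/scene1c.png

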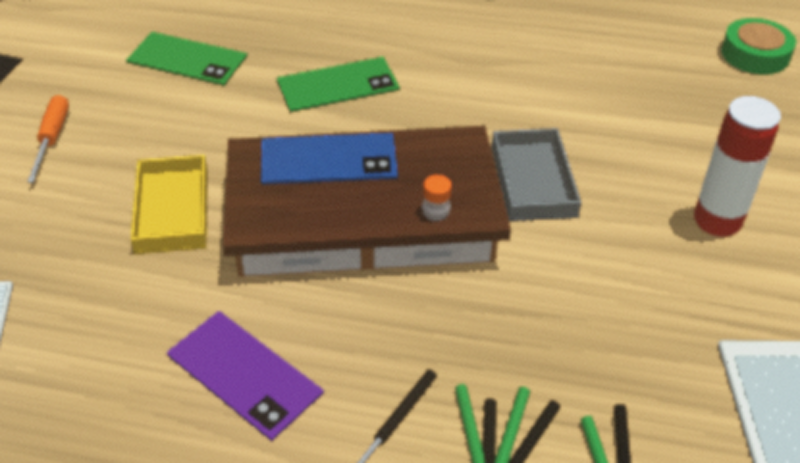

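The candidates with the cover's shape (full top image) are purple (340,160), green (352,348), green (442,352) and blue (334,258). Only the blue one lies on the dark ledge, and both enlarged crops confirm it. The yellow tray is at the right end (−y) and the jar is at (278,235).

```bash
cat >> h.py <<'E'
def quad(m):
    cs,_=cv2.findContours(m.astype(np.uint8),cv2.RETR_EXTERNAL,cv2.CHAIN_APPROX_NONE);k=max(cs,key=cv2.contourArea)
    return cv2.convexHull(k)[:,0,:].astype(float)
def cover(c,z=.066):
    h=cv2.cvtColor(c["image"],cv2.COLOR_RGB2HSV)
    m=(h[...,0]>98)&(h[...,0]<122)&(h[...,1]>120)&(h[...,2]>60)
    return rect(c,quad(m),z)
def ledge(c,z=.06):
    h=cv2.cvtColor(c["image"],cv2.COLOR_RGB2HSV)
    m=((h[...,2]<105)&((h[...,0]<20)|(h[...,0]>170))&(h[...,1]>70))
    m=cv2.morphologyEx(m.astype(np.uint8),cv2.MORPH_OPEN,np.ones((5,5)))
    return rect(c,quad(m),z)
def rect(c,hull,z):
    P=np.array([onplane(c,u,v,z)[:2] for u,v in hull],np.float32)
    (cx,cy),(w,h),a=cv2.minAreaRect(P*1000)
    if w<h: w,h,a=h,w,a+90
    return dict(c=np.round([cx,cy],1),L=round(w,1),W=round(h,1),ang=round((a%180),2))
E
python3 - <<'E'
from h import *
for n in["top","scene"]:
    c=camera(n)
    for z in(.056,.066,.076): print(n,z,cover(c,z))
    for z in (.05,.06): print(n,z,ledge(c,z))
E
```

```text
top 0.056 {'c': array([557.8, -39.8]), 'L': 151.1, 'W': 72.7, 'ang': 105.51}
top 0.066 {'c': array([556.6, -39.3]), 'L': 149.8, 'W': 72.0, 'ang': 105.51}
top 0.076 {'c': array([555.4, -38.8]), 'L': 148.6, 'W': 71.4, 'ang': 105.51}
top 0.05 {'c': array([583.7,   3.8]), 'L': 300.1, 'W': 171.0, 'ang': 106.38}
top 0.06 {'c': array([582.3,   3.9]), 'L': 297.6, 'W': 169.5, 'ang': 106.38}
scene 0.056 {'c': array([550.5, -38.5]), 'L': 149.8, 'W': 72.9, 'ang': 105.8}
scene 0.066 {'c': array([561.2, -35.5]), 'L': 147.8, 'W': 72.0, 'ang': 105.8}
scene 0.076 {'c': array([571.9, -32.5]), 'L': 145.8, 'W': 71.0, 'ang': 105.8}
scene 0.05 {'c': array([-660. ,  498.1]), 'L': 972.8, 'W': 910.7, 'ang': 94.24}
scene 0.06 {'c': array([-633.3,  493.9]), 'L': 959.9, 'W': 898.7, 'ang': 94.24}
```

Emit:
jog_arm --pt "2 -2 0 0 0.55" --pt "5 -5 0 0 0.55" --pt "8 -8 0 0 0.55" --pt "11 -11 0 0 0.55" --pt "14 -14 0 0 0.55" --pt "17 -17 0 0 0.55" --pt "20 -20 0 0 0.55" --pt "23 -23 0 0 0.55" --pt "26 -25.5 0 0 0.55" --pt "28 -27 0 0 0.55" --force 20

```text
time: 1.9
position: [0.3814, -0.2423, 0.264]
orientation: [-3.098, -0.521, -0.002]
wrist_force: [0.2, 0.2, 0.3]
opening: 0.0393
```

Emit:
jog_arm --pt "3 -3 0 -0.15 0.55" --pt "6 -6 0 -0.3 0.55" --pt "9 -9 0 -0.45 0.55" --pt "12 -12 0 -0.6 0.55" --pt "15 -15 0 -0.75 0.55" --pt "18 -18 0 -0.9 0.55" --pt "20 -20 0 -1.05 0.55" --pt "22 -22 0 -1.2 0.55" --pt "23.5 -23.2 0 -1.35 0.55" --pt "23.9 -23.6 0 -1.47 0.55"

```text
time: 2.9
position: [0.5308, 0.0583, 0.264]
orientation: [1.943, 2.469, 0.004]
wrist_force: [0.3, 0.4, -0.5]
opening: 0.0396
```

Emit:
jog_arm --pt "0 0 0 -0.057 0.55" --pt "0 0 0 -0.057 0.55" --pt "0 0 0 -0.057 0.55" --pt "0 0 0 -0.057 0.55"

```text
time: 3.3
position: [0.5296, 0.0552, 0.2638]
orientation: [1.884, 2.514, -0.0]
wrist_force: [0.6, -0.0, -0.9]
opening: 0.0398
```

Run:
```python
from h import *
C=np.array([.5823,.0039]);ey=np.array([-.282,.9594]);ex=np.array([.9594,.282])
L=lambda p:np.round([(np.array(p)[:2]-C)@ex*1000,(np.array(p)[:2]-C)@ey*1000],1)
s=ctrl.observe();print("tcp",L(s["position"]))
c=camera("wrist");im=c["image"][:,:,::-1].copy();K=np.array(c["intrinsics"])
t=camera("scene")
for x,y,z in[(-72.8,40.8,.066),(-.8,40.8,.066),(-72.8,-109.2,.066),(-.8,-109.2,.066),(85,-150,.06),(-85,-150,.06),(-85,150,.06)]:
    p=np.r_[C+x/1000*ex+y/1000*ey,z];q=rot(c["orientation"]).T@(p-c["eye"])
    th=np.arctan2(np.hypot(*q[:2]),q[2]);u=K[:2,2]+K[0,0]*th*q[:2]/np.hypot(*q[:2]);cv2.circle(im,tuple(int(v) for v in u),3,(0,0,255),1)
cv2.imwrite("pics/w1.png",im)
b=spot_in("screw_jar",t);print(b[:1])
```

```text
tcp [-36.1  64.1]
[{'box': [351.1, 241.2, 15.9, 22.0], 'conf': 0.75}]
```

View pics/w1.png

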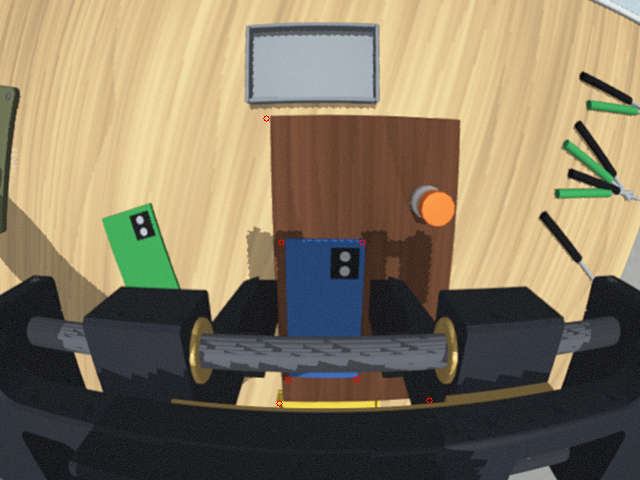

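The wrist view shows the blue cover's near edge at row 240 (cols 285–365), 3–4 px from the prediction. The jar is at (435,208), clear of the finger path. I'll lower behind the cover's grey-side end.

Emit:
jog_arm --pt "0.2 0 3 0 0.55" --pt "0.4 0 6 0 0.55" --pt "0.4 0 9 0 0.55" --pt "0.4 0 12 0 0.55" --pt "0.4 0 14.5 0 0.55" --pt "0.4 0 16.2 0 0.55" --pt "0.4 0 17 0 0.55" --pt "0.4 0 17.3 0 0.55" --pt "0.4 0 17.5 0 0.55" --pt "0.4 0 17.5 0 0.55"

```text
time: 4.45
position: [0.5289, 0.0594, 0.0893]
orientation: [1.882, 2.514, 0.001]
wrist_force: [-0.4, 0.4, 0.0]
opening: 0.0396
```

Emit:
jog_arm --pt "0 0 0.1 0 0.55" --pt "0 0 0.2 0 0.55" --pt "-0.5 0 0.2 0 0.55" --pt "-1 0 0.2 0 0.55" --pt "-1.5 0 0.2 0 0.55" --pt "-2 0 0.2 0 0.55" --pt "-2.5 0 0.2 0 0.55" --pt "-3 0 0.2 0 0.55" --pt "-3.5 0 0.2 0 0.55" --pt "-4 0 0.2 0 0.55"

```text
time: 5.45
position: [0.5399, 0.0206, 0.0867]
orientation: [1.882, 2.515, 0.0]
wrist_force: [0.1, -0.3, 0.5]
opening: 0.0396
```

```bash
cat >> h.py <<'E'
C=np.array([.5823,.0039]);ey=np.array([-.282,.9594]);ex=np.array([.9594,.282])
L=lambda p:np.round([(np.array(p)[:2]-C)@ex*1000,(np.array(p)[:2]-C)@ey*1000],1)
E
python3 - <<'E'
from h import *
s=ctrl.observe();print("tcp",L(s["position"]),s["position"],s["wrist_force"])
for n in["top","scene"]:
    c=camera(n);r=cover(c);print(n,r,L(r["c"]/1000));cv2.imwrite(f"pics/{n}2.png",cv2.resize(c["image"][150:330,200:440,::-1],(800,600)))
E
```

```text
tcp [-36.  28.] [0.53987369 0.02058593 0.08672634] [ 0.09444073 -0.33307876  0.50605636]
top {'c': array([562.2, 705. ]), 'L': 51.7, 'W': 48.9, 'ang': 107.27} [178.4 678.3]
scene {'c': array([570.6, -59.8]), 'L': 147.0, 'W': 71.7, 'ang': 106.85} [-29.2 -57.8]
```

View pics/scene2.png

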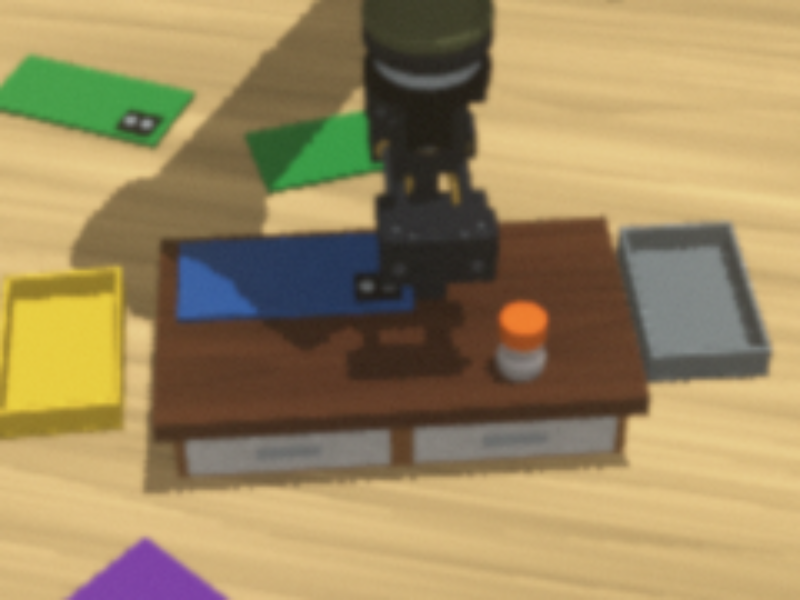

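The cover slid about 26 mm and lies flat and parallel to the ledge. Its yellow-side end is at col 180, and the ledge end is at col 160. The jar is untouched. I'll push on.

Emit:
jog_arm --pt "-0.5 0 0 0 0.55" --pt "-1 0 0 0 0.55" --pt "-1.5 0 0 0 0.55" --pt "-2 0 0 0 0.55" --pt "-2.5 0 0 0 0.55" --pt "-3 0 0 0 0.55" --pt "-3.5 0 0 0 0.55" --pt "-4 0 0 0 0.55" --pt "-4.5 0 0 0 0.55" --pt "-5 0 0 0 0.55"

```text
time: 6.55
position: [0.554, -0.0274, 0.0867]
orientation: [1.882, 2.515, -0.0]
wrist_force: [-0.1, 0.2, 0.2]
opening: 0.0397
```

Run:
```python
from h import *
s=ctrl.observe();print("tcp",L(s["position"]),s["position"],s["wrist_force"])
c=camera("scene");r=cover(c);print(r,L(r["c"]/1000));cv2.imwrite(f"pics/scene3.png",cv2.resize(c["image"][150:330,200:440,::-1],(800,600)))
```

```text
tcp [-36.  -22.1] [ 0.55397102 -0.02743318  0.08671402] [-0.13321374  0.15951265  0.16715374]
{'c': array([ 584.1, -106.3]), 'L': 146.1, 'W': 71.8, 'ang': 106.79} [ -29.3 -106.2]
```

View pics/scene3.png

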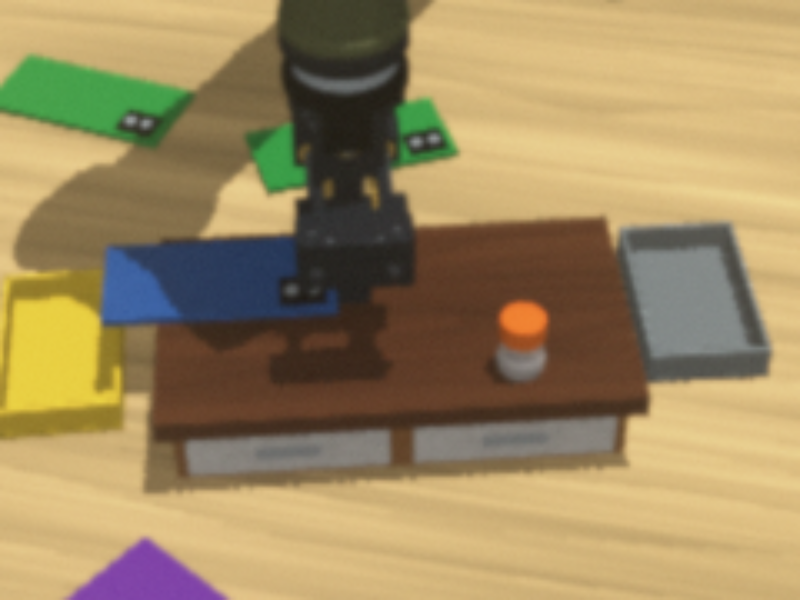

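The cover's end is at col 103 and the ledge end is at about col 160, so about 35 mm sticks out. Another 15 mm is needed; then I'll back off and rise.

Emit:
jog_arm --pt "-0.4 0 0 0 0.55" --pt "-0.8 0 0 0 0.55" --pt "-1.2 0 0 0 0.55" --pt "-1.5 0 0 0 0.55" --pt "-1.5 0 0 0 0.55" --pt "-1.2 0 0 0 0.55" --pt "-0.6 0 0 0 0.55" --pt "0 0 0 0 0.55" --pt "0.5 0 0 0 0.55" --pt "0.5 0 0 0 0.55"

```text
time: 7.6
position: [0.5522, -0.0206, 0.0868]
orientation: [-1.879, -2.517, -0.001]
wrist_force: [0.3, 0.2, 0.7]
opening: 0.0399
```

Emit:
jog_arm --pt "0 0 -1 0 0.55" --pt "0 0 -4 0 0.55" --pt "0 0 -8 0 0.55" --pt "0 0 -12 0 0.55" --pt "0 0 -16 0 0.55" --pt "-1 3 -18 0 0.55" --pt "-2 6 -18 0 0.55" --pt "-2 6 -18 0 0.55"

```text
time: 8.4
position: [0.6192, -0.0252, 0.2683]
orientation: [1.883, 2.51, 0.006]
wrist_force: [-1.5, 0.1, 0.3]
opening: 0.0398
```

Run:
```python
from h import *
s=ctrl.observe();print("tcp",L(s["position"]),s["position"],s["time"])
for n in["top","scene"]:
    c=camera(n);r=cover(c);print(n,r,L(r["c"]/1000));cv2.imwrite(f"pics/{n}4.png",cv2.resize(c["image"][150:330,200:440,::-1],(800,600)))
c=camera("wrist");cv2.imwrite("pics/w4.png",c["image"][:,:,::-1])
```

```text
tcp [ 27.2 -38.3] [ 0.61919516 -0.02520015  0.26833201] 8.4
top {'c': array([562.2, 705. ]), 'L': 51.7, 'W': 48.9, 'ang': 107.27} [178.4 678.3]
scene {'c': array([ 584.3, -110.6]), 'L': 124.1, 'W': 73.5, 'ang': 106.52} [ -30.4 -110.4]
```

View pics/scene4.png

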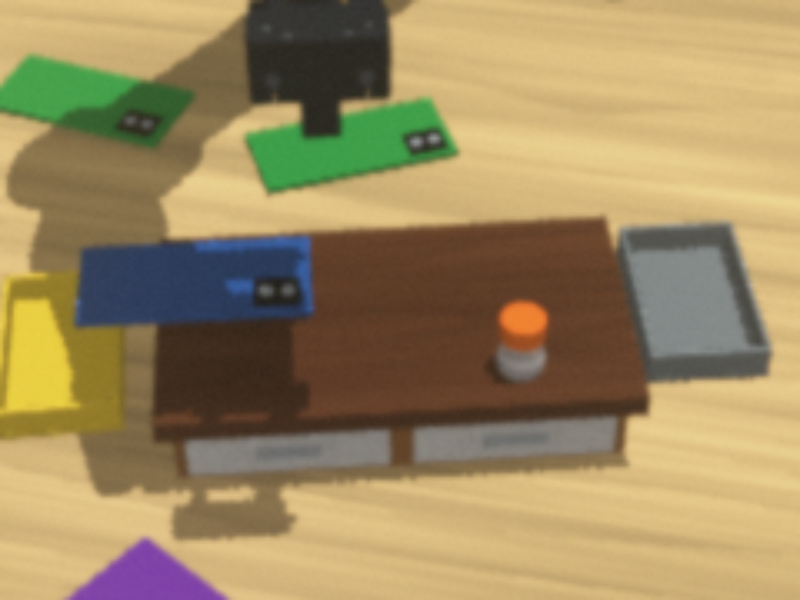

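Overhang is about 82 of 236 px, roughly 51 mm. I'll move the arm aside for a clear overhead check.

Emit:
jog_arm --pt "3 -3 0 0 0.55" --pt "6 -6 0 0 0.55" --pt "9 -9 0 0 0.55" --pt "12 -12 0 0 0.55" --pt "15 -15 0 0 0.55" --pt "18 -15 0 0 0.55" --pt "21 -15 0 0 0.55" --pt "23 -15 0 0 0.55" --pt "24 -15 0 0 0.55" --pt "24 -15 0 0 0.55"

```text
time: 9.55
position: [0.403, 0.164, 0.2668]
orientation: [-1.879, -2.518, 0.001]
wrist_force: [-0.0, 0.4, 0.3]
opening: 0.0397
```

Run:
```python
from h import *
for n in["top","scene"]:
    c=camera(n);r=cover(c);l=L(r["c"]/1000);print(n,r,l,"overhang",75-150-l[1])
    if n=="top":cv2.imwrite(f"pics/top5.png",cv2.resize(c["image"][180:330,200:500,::-1],(800,400)))
    for q in["screw_jar","spray_can","screwdriver"]: print(q,[np.round(b["box"]).tolist() for b in spot_in(q,c)][:2])
```

```text
top {'c': array([ 582.6, -125. ]), 'L': 147.2, 'W': 72.0, 'ang': 106.54} [ -36.1 -123.8] overhang 48.8
screw_jar [[271.0, 230.0, 15.0, 8.0]]
spray_can [[124.0, 272.0, 44.0, 27.0]]
screwdriver [[470.0, 238.0, 22.0, 54.0], [249.0, 199.0, 135.0, 106.0]]
scene {'c': array([ 587.1, -121.6]), 'L': 147.1, 'W': 72.7, 'ang': 106.37} [ -30.8 -121.8] overhang 46.8
screw_jar [[351.0, 240.0, 15.0, 23.0]]
spray_can [[489.0, 204.0, 44.0, 68.0]]
screwdriver [[144.0, 199.0, 20.0, 45.0]]
```

View pics/top5.png

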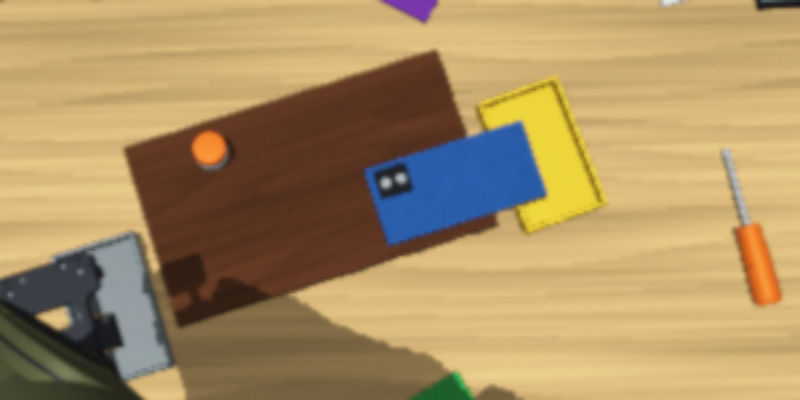

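The overhead view shows the cover lying flat and in line with the ledge. About a third of it is past the yellow-tray end (ledge end near cols 465–495, cover end at 522–545). The jar is at (210,148) and the screwdriver at (750,235), both where they were.

```bash
python3 -c "
from h import *
print(workorder.hand_in())"
```

```text
the job is handed in; nothing more can be done
None
```

The blue cover now sticks out about 49 mm of its 150 mm length past the yellow-tray end of the ledge. I pushed it there about 90 mm with the partly closed fingers and handed the job in at about 9.7 s.

- **Overhang:** the overhead camera gives 49 mm and the scene camera 47 mm. A pixel ratio in an earlier scene picture gave about 51 mm. The 2–4 mm spread is about what the calibration allows.
- **Alignment:** the cover is within about 0.2° of the ledge's direction and lies flat. Its front edge is about 13 mm inside the ledge's front edge in the overhead view.
- **Force:** readings taken at the end of each move stayed below 2 N.
- **Other objects:** the jar, spray can and screwdriver show up at the same pixels as before, within detector noise. The arm was well clear of everything at hand-in.
- **Checks that failed or disagreed:**
  - Automatic ledge detection failed in the scene view, so the ledge's position comes from the overhead camera alone.
  - The overhead cover measurement failed while the arm was over the ledge and worked once the arm had moved aside.
  - The two cameras differ by about 5 mm across the ledge.

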